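Pack the portion boxes into the meal tray

ROBOT

A 6-joint arm with a two-finger parallel gripper is mounted at the origin on the work surface. World frame = base frame: x ahead of the robot, y to its left, z up, the work surface at z = 0. Lengths are in m, angles in rad, forces in N, time in s.
With the tool pointing down it reaches from about 0.375 to 0.975 m from the base axis. Payload 3.8 kg.
Tool frame: the origin (TCP) lies at the very end of the fingers, on their centre line; the grasp point (between the pads) lies 19 mm behind it; z points along the fingers, y is the line along which they close (so a half turn about z gives the same grasp; the last joint's range is limited). The gripper opens to 85 mm and grips with 20 to 120 N. Pads are 22 mm wide; open, the fingers measure 114 mm over their backs; the gripper's body (76 mm by 85 mm) begins 54 mm behind the grasp point. The pads swing forward as they close: fully open they stand 13 mm farther back than shut.
Start: joints at [1.168, 0.264, 1.604, -0, 1.274, -0.037], TCP at [0.241, 0.63, 0.231] pointing down, gripper open.
Joint ranges: [-2.63, 2.63], [-0.94, 2.18], [0.31, 2.57], [-1.31, 4.45], [0, 2.66], [-2.55, 2.55]. Speed limits (rad/s): [2.57, 2.57, 3.14, 3.14, 3.14, 3.14].

INTERFACE

Orientations are given as a rotation vector (axis times angle).
In Python, from workcell import read_state, read_camera, calibration, finish_job gives the robot as it stands.
- The arm moves only by the tool step_arm, never from a script. Its argument "commands" is a list of rows, each an object of numbers: "fingers": the gripper's target within -1 to 1 (shut at 1, half-way at 0, fully open at -1); "dx", "dy", "dz": the shift along the tool's x, y, z in m; "roll": the turn about the tool's z in degrees. In form: [{"fingers": .., "dx": .., "dy": .., "dz": .., "roll": ..}, ...]. A call has 1 to 8 rows; each row is the pose to reach, as a shift and turn from the pose commanded when the call began, along the tool's axes at that moment; what a row does not reach only later rows make up. A row lasts 1/8 s, in which the tool goes at most 62.5 mm and 10.7 degrees, less where a joint would pass 70% of its speed; a pose out of reach is approached as far as the arm can. A call with a gripper value outside its range is refused whole. The fingers move at their own pace and stop on an object; "squeeze" is the grip in N (left out, the last holds). Time passes only in rows, so rows that repeat a pose let the fingers close. It gives the time, the measured TCP pose, the force, the opening and the grip force at its end, in the units of the state.
- read_state(): the state, without advancing time (a new reading comes with each control period).
- read_camera(name): name is "side" or "top"; returns (picture, depth): 384x512x3 uint8, blue, green, red; 384x512 float32, m along the optical axis (not along the pixel's ray), 0 where there is no reading.
- calibration(name): a dict with "intrinsics" (3x3 intrinsics, pixels), "world_to_cam" (4x4, takes a point from world to camera coordinates). Camera axes: x right, y up, looking along -z (the intrinsics and any distortion apply to the point x, -y, -z); pixel columns grow to the right and rows downward; lengths in m; the calibration is good to about 2 mm. A picture is of the moment at which its call begins. calibration takes no time and is no camera call.
- finish_job(): hands the job in; it is judged then, once.
The state is a dict: "time": time; "q": joint angles; "joint_vel": joint speeds; "joint_torque": joint torques, N m; "tool_pos": TCP position; "tcp_rot": TCP orientation; "wrist_force": force on the tool from outside, world axes, zero at the start; "torque": the same for the moment, N m; "width": opening from 0.0 (shut) to 1.0 (fully open); "grip_force": force on a finger pad.
Only numpy, scipy, OpenCV 4.12 (cv2) and the standard library are available. Lean on these libraries where they do the work, as an engineer would, in place of code of your own. Each camera call takes 0.05 s, during which the arm holds its last target. There are 200 camera calls.

TASK

Pack all three lidded portion boxes (green, orange and blue) into the maroon tray so that each one sits flat on the tray floor, lid up; they fit together only one way, and the blue one now stands in the others' way. Set them down rather than dropping them, and leave the mug and the sauce bottle standing where they are.

Things in the scene. Friction and masses are not known exactly. Their poses are not given: they have to be found in the camera images.
- tray: maroon tray, fixed. Inside 260 mm along its x, 132 mm along its y; floor 6 mm, wall tops 28 mm above the counter; walls 5 mm with a lip to 17 mm out. Origin: centre of its underside, z up. Its floor takes a grid of 4 x 2 squares of 64 mm pitch, which the three boxes fill with 4 mm gaps in one arrangement only (or that turned half round).
- long_box: green-lidded L-shaped box of four 60 mm squares at 64 mm pitch, 0.36 kg: long leg x -78..110, y -30..30 mm; fourth square at x -78..-18, y 34..94 mm, joined to the leg. 34 mm high; sides step in 3 mm towards the underside. Origin on the underside below the grip bar's middle, z up. Black grip bar along its x: 56 long, 14 thick, 34 to 66 mm above the underside. Starts on the counter.
- corner_box: orange-lidded L-shaped box of three 60 mm squares at 64 mm pitch, 0.28 kg: leg x -51.3..72.7, y -30..30 mm; third square at x -51.3..8.7, y 34..94 mm, joined to the leg. 34 mm high; sides step in 3 mm towards the underside. Origin on the underside below the grip bar's middle, z up. Black grip bar along its x: 56 long, 14 thick, 34 to 66 mm above the underside. Starts on the counter.
- small_box: blue-lidded square box, one 60 by 60 mm square, 0.12 kg. 34 mm high; sides step in 3 mm towards the underside. Origin on the underside below the grip bar's middle, z up. Black grip bar along its x: 56 long, 14 thick, 34 to 66 mm above the underside. Starts askew on the tray floor, blocking the other two.
- mug: white mug, 80 mm wide, 90 mm high, a bystander; origin at the centre of its foot
- sauce: yellow sauce bottle with red cap, 60 mm wide, 130 mm high, a bystander; origin at the centre of its foot

How it is judged:
By the outcome, as a careful person would: the job done as asked, in the order asked, and still so for the second after the job is handed in, with the robot touching nothing.
It also fails if it takes over 69 s, if anything falls off the work surface, if the arm or the gripper's body presses on something with over 40 N, if the wrist force passes 120 N, or if a joint passes its speed limit or range.

## Working session

There is one attempt and no reset: what is moved stays moved. The work goes in short steps, Python scripts to look and compute and a tool call to move; the robot and the scene stay as the last step left them, time stands still between calls to the robot, and variables do not carry over. Pictures are saved under pics/ and viewed, at most 10 in all, crops included, and the job is handed in when it is done.

Besides the shell and the picture viewer there is one more tool, called after "Request:" by a JSON object that holds its "name" and its "arguments". step_arm: Moves the arm, as the interface text tells. Its arguments: {"type":"object","properties":{"commands":{"type":"array","items":{"type":"object","properties":{"fingers":{"type":"number"},"dx":{"type":"number"},"dy":{"type":"number"},"dz":{"type":"number"},"roll":{"type":"number"}}}},"squeeze":{"type":"number"}},"required":["commands"]}

```bash
mkdir -p pics; ls; cat > h.py <<'E'
import numpy as np,cv2
from workcell import *
def cloud(name):
    im,d=read_camera(name);c=calibration(name);K=np.array(c['intrinsics']);T=np.linalg.inv(np.array(c['world_to_cam']))
    v,u=np.mgrid[:384,:512]
    x=(u-K[0,2])/K[0,0]*d;y=(v-K[1,2])/K[1,1]*d
    P=np.stack([x,-y,-d,np.ones_like(d)],-1)@T.T
    P=P[...,:3];P[d==0]=np.nan
    return im,d,P
E
python3 - <<'E'
from h import *
for n in('top','side'):
    im,d,P=cloud(n);cv2.imwrite(f'pics/{n}0.png',im);np.save(f'{n}0.npy',P)
    c=calibration(n);print(n,c)
s=read_state();print(s)
E
```

```text
pics
top {'intrinsics': array([[430.53714446,   0.        , 259.64890142],
       [  0.        , 430.53714446, 185.27826726],
       [  0.        ,   0.        ,   1.        ]]), 'world_to_cam': array([[-3.75705076e-03, -9.99992803e-01,  5.28271816e-04,
         3.06622965e-03],
       [ 9.98768352e-01, -3.72631334e-03,  4.94761860e-02,
        -6.15309014e-01],
       [-4.94738614e-02,  7.13505714e-04,  9.98775164e-01,
        -1.21059505e+00],
       [ 0.00000000e+00,  0.00000000e+00,  0.00000000e+00,
         1.00000000e+00]])}
side {'intrinsics': array([[361.178102  ,   0.        , 259.58789994],
       [  0.        , 361.178102  , 196.79734325],
       [  0.        ,   0.        ,   1.        ]]), 'world_to_cam': array([[-0.96863368, -0.24846954,  0.0034178 ,  0.60694348],
       [ 0.17433887, -0.66971309,  0.72186587, -0.14563655],
       [-0.17707273,  0.69981945,  0.69202455, -0.92511049],
       [ 0.        ,  0.        ,  0.        ,  1.        ]])}
{'time': 0.1, 'q': array([ 1.16812897e+00,  2.64687752e-01,  1.60529145e+00, -7.80865599e-06,
        1.27369676e+00, -3.69149905e-02]), 'joint_vel': array([-0.00124073, -0.00234539, -0.00169826,  0.00026187,  0.00080979,
        0.00126209]), 'joint_torque': array([-3.23649892e-04, -5.16709042e+01, -3.68590558e+01, -1.75199972e-05,
        6.23305037e-03,  2.54109489e-05]), 'tool_pos': array([0.24115973, 0.62971541, 0.23005066]), 'tcp_rot': array([-0.57124034, -3.08876524,  0.00319584]), 'wrist_force': array([-0.83855236, -0.23651858, -0.83810101]), 'torque': array([-0.00362489, -0.01028796,  0.01534593]), 'grip_force': 0.0, 'width': 1.0012739325383182}
```

View pics/top0.png

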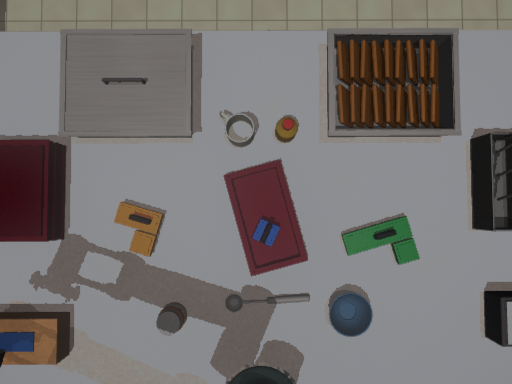

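View pics/side0.png

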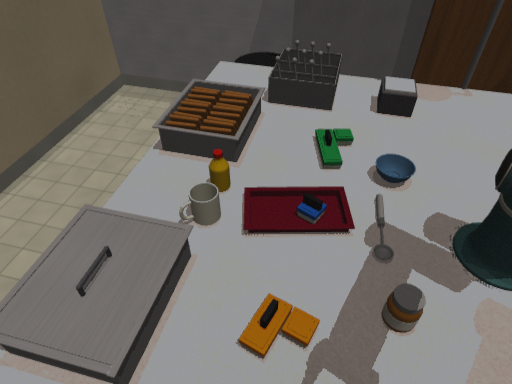

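The top view shows the tray corners at about (225,175), (281,161), (307,262) and (248,275). The bars are at blue (266,232), orange (140,218) and green (385,234). The mug (240,128) and bottle (287,127) sit beyond the tray, clear of the carry routes. The side view agrees with this. Next I fit the poses.

```bash
cat >> h.py <<'E'
from scipy.optimize import minimize
c60=lambda x0,x1,y0,y1:(x0/1e3,x1/1e3,y0/1e3,y1/1e3)
# (rectangles of lid, mean yaw guess deg)
SH={'long':[c60(-78,110,-30,30),c60(-78,-18,34,94),c60(-78,-18,29,35)],'corner':[c60(-51.3,72.7,-30,30),c60(-51.3,8.7,34,94),c60(-51.3,8.7,29,35)],'small':[c60(-30,30,-30,30)],'tray':[c60(-147,147,-83,83)]}
HUE={'long':(45,80),'corner':(8,22),'small':(105,130)}
def R(a):return np.array([[np.cos(a),-np.sin(a)],[np.sin(a),np.cos(a)]])
def mask(im,n):
    h=cv2.cvtColor(im,cv2.COLOR_BGR2HSV)
    if n=='tray': return ((h[...,0]>165)|(h[...,0]<5))&(h[...,1]>120)
    return (h[...,0]>=HUE[n][0])&(h[...,0]<=HUE[n][1])&(h[...,1]>140)&(h[...,2]>40)
def proj(name,X):
    c=calibration(name);K=np.array(c['intrinsics']);W=np.array(c['world_to_cam'])
    p=X@W[:3,:3].T+W[:3,3];return np.stack([K[0,0]*p[:,0]/-p[:,2]+K[0,2],K[1,1]*-p[:,1]/-p[:,2]+K[1,2]],1)
def rend(n,p,z,name='top',S=8,bar=False):
    m=np.zeros((384*2,512*2),np.uint8)
    rs=[(r,z) for r in SH[n]] if not bar else [((-.028,.028,-.007,.007),zz) for zz in np.linspace(z,z+.032,5)]
    for r,zz in rs:
        q=np.array([[r[0],r[2]],[r[1],r[2]],[r[1],r[3]],[r[0],r[3]]])@R(p[2]).T+p[:2]
        uv=proj(name,np.c_[q,np.full(4,zz)])*2+.5
        cv2.fillPoly(m,[np.round(uv*256).astype(np.int32)],255,shift=8)
    return cv2.resize(m,(512,384),interpolation=cv2.INTER_AREA)/255.
def fit(im,n,p0,z,name='top',roi=None):
    """match rendered lid (without bar area) to colour mask"""
    m=mask(im,n).astype(np.float64)
    g=rend(n,p0,z,name)>0; g=cv2.dilate(g.astype(np.uint8),np.ones((15,15)))>0
    m=m*g
    def f(p):
        a=rend(n,p,z,name); 
        if n!='tray': a=a*(1-rend(n,p,z,name,bar=True))
        return np.abs(a-m)[g].sum()/m.sum()
    s=np.array([.012,.012,.15]);best=None
    for k in range(3):
        r=minimize(lambda q:f(q),p0 if best is None else best.x,method='Nelder-Mead',options=dict(initial_simplex=np.array([(p0 if best is None else best.x)+d for d in np.vstack([np.zeros(3),np.diag(s/(1+2*k))])]),xatol=1e-4,fatol=1e-4))
        if best is None or r.fun<best.fun:best=r
    return best.x,best.fun
E
cat > m.py <<'E'
from h import *
im=cv2.imread('pics/top0.png');P=np.load('top0.npy');ims=cv2.imread('pics/side0.png');Ps=np.load('side0.npy')
m=mask(im,'tray')&(np.abs(P[...,1])<.25)&(P[...,0]>.4)&(P[...,0]<.9);print('tray z top',np.nanpercentile(P[m][:,2],[5,30,50,90]))
for n,u,v,a in(('tray',266,218,14.4),('small',266,232,60),('corner',140,219,70),('long',385,234,107)):
    m=mask(im,n);g=P[max(0,v-4):v+5,u-4:u+5].reshape(-1,3)
    p=np.nanmedian(g,0)
    near=np.hypot(P[...,0]-p[0],P[...,1]-p[1])<.12; ns=np.hypot(Ps[...,0]-p[0],Ps[...,1]-p[1])<.12
    A=P[m&near];B=Ps[mask(ims,n)&ns]
    print(n,'bar pt',p.round(4),'lid z top/side',np.nanpercentile(A[:,2],70).round(4),np.nanpercentile(B[:,2],70).round(4), 'highest', np.nanpercentile(P[near][:,2],99.5).round(4),np.nanpercentile(Ps[ns][:,2],99.5).round(4))
    z={'tray':.028,'small':.040}.get(n,.034)
    best=min((fit(im,n,np.array([p[0],p[1],np.radians(a+d)]),z) for d in (-12,0,12)+((-30,30) if n=='small' else ())),key=lambda r:r[1])
    x,f=best;print('   fit',x[:2].round(4),np.degrees(x[2]).round(2),'res',round(f,3))
E
python3 m.py
```

```text
tray z top [0.00132635 0.00442119 0.00615977 0.02812568]
tray bar pt [ 0.5221 -0.017   0.006 ] lid z top/side 0.0075 0.01 highest 0.0714 0.0711
   fit [ 0.525  -0.0156] 16.86 res 0.296
small bar pt [ 0.4858 -0.0159  0.0681] lid z top/side 0.0404 0.0392 highest 0.0714 0.071Traceback (most recent call last):
  File "m.py", line 11, in <module>
    best=min((fit(im,n,np.array([p[0],p[1],np.radians(a+d)]),z) for d in (-12,0,12)+((-30,30) if n=='small' else ())),key=lambda r:r[1])
  File "m.py", line 11, in <genexpr>
    best=min((fit(im,n,np.array([p[0],p[1],np.radians(a+d)]),z) for d in (-12,0,12)+((-30,30) if n=='small' else ())),key=lambda r:r[1])
              ~~~^^^^^^^^^^^^^^^^^^^^^^^^^^^^^^^^^^^^^^^^^^^^^^
  File "h.py", line 42, in fit
    r=minimize(lambda q:f(q),p0 if best is None else best.x,method='Nelder-Mead',options=dict(initial_simplex=np.array([(p0 if best is None else best.x)+d for d in np.vstack([np.zeros(3),np.diag(s/(1+2*k))])]),xatol=1e-4,fatol=1e-4))
    res = _minimize_neldermead(fun, x0, args, callback, bounds=bounds,
                               **options)
    fxc = func(xc)
    fx = function(np.copy(x), *(wrapper_args + args))
  File "h.py", line 42, in <lambda>
    r=minimize(lambda q:f(q),p0 if best is None else best.x,method='Nelder-Mead',options=dict(initial_simplex=np.array([(p0 if best is None else best.x)+d for d in np.vstack([np.zeros(3),np.diag(s/(1+2*k))])]),xatol=1e-4,fatol=1e-4))
                        ~^^^
  File "h.py", line 38, in f
    if n!='tray': a=a*(1-rend(n,p,z,name,bar=True))
                         ~~~~^^^^^^^^^^^^^^^^^^^^^
  File "h.py", line 28, in rend
    uv=proj(name,np.c_[q,np.full(4,zz)])*2+.5
       ~~~~^^^^^^^^^^^^^^^^^^^^^^^^^^^^^
  File "h.py", line 21, in proj
    c=calibration(name);K=np.array(c['intrinsics']);W=np.array(c['world_to_cam'])
ValueError: time passes only in moves, steps and waits
```

```bash
python3 - <<'E'
s=open('h.py').read()
s=s.replace("from workcell import *\n","from workcell import *\nimport functools\ncal=functools.lru_cache(None)(calibration)\n").replace("c=calibration(name)","c=cal(name)")
s=s.replace("if n=='tray': return ((h[...,0]>165)|(h[...,0]<5))&(h[...,1]>120)","""if n=='tray':
        m=(((h[...,0]>165)|(h[...,0]<5))&(h[...,1]>120)).astype(np.uint8);m[:,:150]=0;m[:,340:]=0;m[:150]=0;m[290:]=0
        c=max(cv2.findContours(m,cv2.RETR_EXTERNAL,cv2.CHAIN_APPROX_NONE)[0],key=cv2.contourArea)
        return cv2.drawContours(m*0,[c],-1,1,-1)>0""")
open('h.py','w').write(s)
E
python3 m.py
```

```text
tray z top [0.00139295 0.00463787 0.00657715 0.03091178]
tray bar pt [ 0.5221 -0.017   0.006 ] lid z top/side 0.0094 0.0244 highest 0.0714 0.0711
   fit [ 0.525  -0.0156] 16.86 res 0.132
small bar pt [ 0.4858 -0.0159  0.0681] lid z top/side 0.0404 0.0392 highest 0.0714 0.071
   fit [ 0.4836 -0.0155] 66.68 res 0.73
corner bar pt [0.5222 0.3296 0.0625] lid z top/side 0.0349 0.0343 highest 0.0658 0.0653
   fit [0.5224 0.3308] 74.23 res 0.172
long bar pt [ 0.4791 -0.3423  0.0622] lid z top/side 0.035 0.0334 highest 0.0659 0.0643
   fit [ 0.4789 -0.3401] 106.16 res 1.72
```

```bash
python3 - <<'E'
from h import *
im=cv2.imread('pics/top0.png');h=cv2.cvtColor(im,cv2.COLOR_BGR2HSV)
for u,v in((360,240),(405,252),(378,228),(262,226),(274,238),(130,212),(145,245)):print(u,v,h[v,u],im[v,u])
col=im.copy()
for n,p,z in(('tray',(.525,-.0156,16.86),.028),('small',(.4836,-.0155,66.68),.04),('corner',(.5224,.3308,74.23),.034),('long',(.4789,-.3401,106.16),.034)):
    print(n,mask(im,n).sum(),rend(n,np.array([p[0],p[1],np.radians(p[2])]),z).sum())
    a=(rend(n,np.array([p[0],p[1],np.radians(p[2])]),z)>.5).astype(np.uint8)
    col[(a-cv2.erode(a,np.ones((3,3))))>0]=(255,255,255)
    m=mask(im,n).astype(np.uint8);col[(m-cv2.erode(m,np.ones((3,3))))>0]=(255,255,0)
cv2.imwrite('pics/o1.png',cv2.resize(col[150:290,100:430],None,fx=2.4,fy=2.4,interpolation=cv2.INTER_NEAREST))
E
```

```text
360 240 [ 66 132 112] [ 66 112  54]
405 252 [ 66 145 107] [ 59 107  46]
378 228 [ 67 138 109] [ 64 109  50]
262 226 [111 156 129] [129  74  50]
274 238 [110 153 130] [130  78  52]
130 212 [ 16 153 138] [ 55 100 138]
145 245 [ 17 158 137] [ 52 100 137]
tray 5476 6247.709803921569
small 887 475.29803921568623
corner 7880 1482.870588235294
long 669 1990.8862745098038
```

View pics/o1.png

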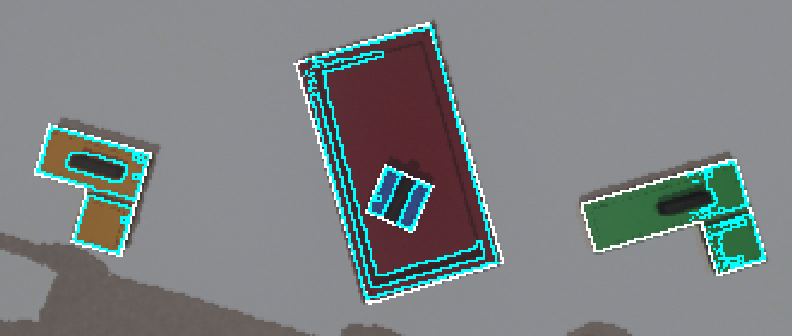

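The outlines lie on the objects, but the saturation threshold is too strict. I'll refit with a looser one.

```bash
sed -i 's/h\[...,1\]>140/h[...,1]>95/; s/h\[...,1\]>120/h[...,1]>70/; s/(8,22)/(8,24)/; s/(105,130)/(100,130)/' h.py; cat >> m.py <<'E'
    np.save(n+'.npy',x)
T=np.load('tray.npy')
E
sed -i 's/res.,round(f,3))/res",round(f,3));np.save(n+".npy",x)/; s/ .res"/ "res"/' m.py; sed -i '/^    np.save(n+.\.npy.,x)$/d' m.py
cat >> m.py <<'E'
for n,t,y in(('small',(-.032,.032),180),('long',(-.048,-.032),180),('corner',(.0747,.032),0)):
    g=T[:2]-R(T[2])@np.array(t);print(n,'goal',g.round(4),round(np.degrees(T[2])+y,2))
E
python3 m.py | grep -v bar
```

```text
File "m.py", line 12
    x,f=best;print('   fit',x[:2].round(4),np.degrees(x[2]).round(2),'res",round(f,3));np.save(n+".npy",x)
                                                                     ^
SyntaxError: unterminated string literal (detected at line 12)
```

```bash
sed -i "s/'res\"/'res'/" m.py; python3 m.py | grep -v bar
```

```text
tray z top [0.00139046 0.00476006 0.00673662 0.03032353]
   fit [ 0.5261 -0.0141] 15.55 res 0.019
   fit [ 0.4832 -0.0161] 66.13 res 0.551
   fit [0.5227 0.3299] 72.83 res 0.079
   fit [ 0.4782 -0.3399] 106.53 res 0.084
small goal [ 0.5655 -0.0363] 195.55
long goal [0.5638 0.0296] 195.55
corner goal [ 0.4627 -0.0649] 15.55
```

```bash
cat > go.py <<'E'
import sys;from h import *
from scipy.spatial.transform import Rotation as Ro
def to(x,y,z,yaw,pose=None):
    s=read_state();p=s['tool_pos'];M=Ro.from_rotvec(s['tcp_rot']).as_matrix()
    d=M.T@(np.array([x,y,z])-p);t=np.degrees(np.arctan2(M[1,0],M[0,0]))
    r=(t-yaw+90)%180-90
    print('t',round(s['time'],2),'pos',p.round(4),'yaw',t.round(2),'tilt',np.degrees(np.arccos(-M[2,2])).round(2),'q6',s['q'][5].round(2),'w',round(s['width'],3),'g',round(s['grip_force'],1),'F',np.round(s['wrist_force'],1))
    print('  -> d',(d*1000).round(1),'roll',round(r,2))
if __name__=='__main__':to(*map(float,sys.argv[1:5]))
E
python3 - <<'E'
from h import *
im=cv2.imread('pics/top0.png')
x,f=min((fit(im,'small',np.array([.4832,-.0161,np.radians(a)]),.04) for a in(-30,-24,-18)),key=lambda r:r[1]);print(x,np.degrees(x[2]),f);np.save('small.npy',x)
import go;go.to(x[0],x[1],.15,np.degrees(x[2]))
E
```

```text
[ 0.48317742 -0.01539211 -0.42984953] -24.628563737588614 0.1142170843381916
t 0.1 pos [0.2412 0.6297 0.2301] yaw 159.04 tilt 0.12 q6 -0.04 w 1.001 g 0.0 F [-0.8 -0.2 -0.8]
  -> d [-456.7 -515.7   81.1] roll 3.67
```

Request:
{"name": "step_arm", "arguments": {"commands": [{"dx":-0.457,"dy":-0.516,"dz":0.08,"roll":3.7,"fingers":0},{"dx":-0.457,"dy":-0.516,"dz":0.08,"roll":3.7,"fingers":0},{"dx":-0.457,"dy":-0.516,"dz":0.08,"roll":3.7,"fingers":0},{"dx":-0.457,"dy":-0.516,"dz":0.08,"roll":3.7,"fingers":0},{"dx":-0.457,"dy":-0.516,"dz":0.08,"roll":3.7,"fingers":0},{"dx":-0.457,"dy":-0.516,"dz":0.08,"roll":3.7,"fingers":0},{"dx":-0.457,"dy":-0.516,"dz":0.08,"roll":3.7,"fingers":0},{"dx":-0.457,"dy":-0.516,"dz":0.08,"roll":3.7,"fingers":0}], "squeeze": 40}}

```text
time: 1.1
tool_pos: [0.4161, 0.1634, 0.1733]
tcp_rot: [0.67, 3.069, 0.0]
wrist_force: [1.2, 0.6, 0.3]
width: 0.501
grip_force: 0.0
```

```bash
python3 go.py .4832 -.0154 .15 -24.6
```

```text
t 1.1 pos [0.4161 0.1634 0.1733] yaw 155.36 tilt 0.02 q6 -0.82 w 0.501 g 0.0 F [1.2 0.6 0.3]
  -> d [-135.5 -134.6   23.3] roll -0.04
```

Request:
{"name": "step_arm", "arguments": {"commands": [{"dx":-0.135,"dy":-0.135,"dz":0.06},{"dx":-0.135,"dy":-0.135,"dz":0.06},{"dx":-0.135,"dy":-0.135,"dz":0.06},{"dx":-0.135,"dy":-0.135,"dz":0.06},{"dx":-0.135,"dy":-0.135,"dz":0.06}]}}

```text
invalid input
```

```bash
python3 go.py .4832 -.0154 .044 -24.6
```

```text
t 1.1 pos [0.4161 0.1634 0.1733] yaw 155.36 tilt 0.02 q6 -0.82 w 0.501 g 0.0 F [1.2 0.6 0.3]
  -> d [-135.5 -134.6  129.3] roll -0.04
```

All five fields have to be in every row.

Request:
{"name": "step_arm", "arguments": {"commands": [{"dx":-0.135,"dy":-0.135,"dz":0.06,"roll":0,"fingers":0},{"dx":-0.135,"dy":-0.135,"dz":0.06,"roll":0,"fingers":0},{"dx":-0.135,"dy":-0.135,"dz":0.06,"roll":0,"fingers":0},{"dx":-0.135,"dy":-0.135,"dz":0.06,"roll":0,"fingers":0},{"dx":-0.135,"dy":-0.135,"dz":0.06,"roll":0,"fingers":0}]}}

```text
time: 1.72
tool_pos: [0.4818, -0.014, 0.113]
tcp_rot: [-0.674, -3.067, -0.0]
wrist_force: [-1.4, -0.3, 1.1]
width: 0.504
grip_force: 0.0
```

```bash
python3 go.py .4832 -.0154 .044 -24.6
```

```text
t 1.73 pos [ 0.4818 -0.014   0.113 ] yaw 155.21 tilt 0.1 q6 -1.22 w 0.504 g 0.0 F [-1.4 -0.3  1.1]
  -> d [-2.  -0.6 69. ] roll -0.19
```

Request:
{"name": "step_arm", "arguments": {"commands": [{"dx":-0.002,"dy":0,"dz":0.04,"roll":0,"fingers":0},{"dx":-0.002,"dy":0,"dz":0.067,"roll":0,"fingers":0},{"dx":-0.002,"dy":0,"dz":0.067,"roll":0,"fingers":0},{"dx":-0.002,"dy":0,"dz":0.067,"roll":0,"fingers":1},{"dx":-0.002,"dy":0,"dz":0.067,"roll":0,"fingers":1},{"dx":-0.002,"dy":0,"dz":0.067,"roll":0,"fingers":1},{"dx":-0.002,"dy":0,"dz":0.067,"roll":0,"fingers":1}]}}

```text
time: 2.6
tool_pos: [0.4854, -0.0142, 0.0482]
tcp_rot: [0.671, 3.067, 0.002]
wrist_force: [-1.2, 2.2, 6.9]
width: 0.159
grip_force: 43.8
```

```bash
python3 go.py .5655 -.0363 .09 195.55
```

```text
t 2.6 pos [ 0.4854 -0.0142  0.0482] yaw 155.32 tilt 0.15 q6 -1.22 w 0.159 g 43.8 F [-1.2  2.2  6.9]
  -> d [-82.1  13.5 -41.6] roll -40.23
```

Request:
{"name": "step_arm", "arguments": {"commands": [{"dx":0,"dy":0,"dz":-0.045,"roll":0,"fingers":1},{"dx":-0.04,"dy":0.007,"dz":-0.045,"roll":-10,"fingers":1},{"dx":-0.083,"dy":0.0145,"dz":-0.045,"roll":-20,"fingers":1},{"dx":-0.083,"dy":0.0145,"dz":-0.045,"roll":-30,"fingers":1},{"dx":-0.083,"dy":0.0145,"dz":-0.045,"roll":-40.2,"fingers":1},{"dx":-0.083,"dy":0.0145,"dz":-0.045,"roll":-40.2,"fingers":1},{"dx":-0.083,"dy":0.0145,"dz":-0.045,"roll":-40.2,"fingers":1}]}}

```text
time: 3.48
tool_pos: [0.5654, -0.036, 0.0915]
tcp_rot: [0.42, -3.113, -0.0]
wrist_force: [-0.4, 0.7, -2.0]
width: 0.15
grip_force: 42.7
```

```bash
python3 go.py .5669 -.0359 .048 195.55; python3 - <<'E'
from h import *
im,d,P=cloud('top');im2,d2,P2=cloud('side')
cv2.imwrite('pics/h1.png',np.hstack([cv2.resize(im[140:290,180:350],None,fx=2.3,fy=2.3),cv2.resize(im2[140:290,220:390],None,fx=2.3,fy=2.3)]))
E
```

```text
t 3.48 pos [ 0.5654 -0.036   0.0915] yaw -164.63 tilt 0.02 q6 -1.95 w 0.15 g 42.7 F [-0.4  0.7 -2. ]
  -> d [-1.5 -0.3 43.5] roll -0.18
```

View pics/h1.png

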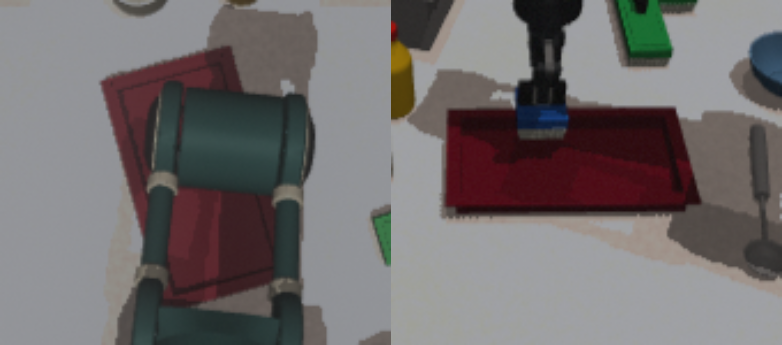

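The blue box hangs level over its cell (side-crop pixel 540,115). I'll set it down.

Request:
{"name": "step_arm", "arguments": {"commands": [{"dx":-0.0015,"dy":0,"dz":0.03,"roll":0,"fingers":1},{"dx":-0.0015,"dy":0,"dz":0.038,"roll":0,"fingers":1},{"dx":-0.0015,"dy":0,"dz":0.042,"roll":0,"fingers":1},{"dx":-0.0015,"dy":0,"dz":0.0445,"roll":0,"fingers":1},{"dx":-0.0015,"dy":0,"dz":0.0445,"roll":0,"fingers":1}]}}

```text
time: 4.2
tool_pos: [0.5678, -0.0357, 0.0483]
tcp_rot: [-0.424, 3.111, -0.001]
wrist_force: [-1.0, -0.2, 1.5]
width: 0.154
grip_force: 43.2
```

```bash
python3 go.py .5669 -.0359 .048 195.55
```

```text
t 4.2 pos [ 0.5678 -0.0357  0.0483] yaw -164.47 tilt 0.09 q6 -1.95 w 0.154 g 43.2 F [-1.  -0.2  1.5]
  -> d [1.  0.  0.3] roll -0.02
```

Request:
{"name": "step_arm", "arguments": {"commands": [{"dx":0,"dy":0,"dz":0.001,"roll":0,"fingers":1},{"dx":0,"dy":0,"dz":0.001,"roll":0,"fingers":0},{"dx":0,"dy":0,"dz":0.001,"roll":0,"fingers":0},{"dx":0,"dy":0,"dz":-0.05,"roll":0,"fingers":0},{"dx":0,"dy":0,"dz":-0.1,"roll":0,"fingers":0},{"dx":0.167,"dy":-0.269,"dz":-0.1,"roll":10,"fingers":0},{"dx":0.167,"dy":-0.269,"dz":-0.1,"roll":20,"fingers":0},{"dx":0.167,"dy":-0.269,"dz":-0.1,"roll":30,"fingers":0}]}}

```text
time: 5.2
tool_pos: [0.5142, -0.217, 0.1476]
tcp_rot: [0.403, 3.114, -0.001]
wrist_force: [1.3, -0.1, -0.3]
width: 0.504
grip_force: 0.0
```

```bash
python3 go.py .4782 -.3399 .1 106.5
```

```text
t 5.2 pos [ 0.5142 -0.217   0.1476] yaw 165.27 tilt 0.08 q6 -1.76 w 0.504 g 0.0 F [ 1.3 -0.1 -0.3]
  -> d [   3.6 -128.    47.6] roll 58.77
```

Request:
{"name": "step_arm", "arguments": {"commands": [{"dx":0.003,"dy":-0.125,"dz":0.02,"roll":10,"fingers":0},{"dx":0.003,"dy":-0.125,"dz":0.045,"roll":20,"fingers":0},{"dx":0.003,"dy":-0.125,"dz":0.045,"roll":30,"fingers":0},{"dx":0.003,"dy":-0.125,"dz":0.045,"roll":40,"fingers":0},{"dx":0.003,"dy":-0.125,"dz":0.045,"roll":50,"fingers":0},{"dx":0.003,"dy":-0.125,"dz":0.045,"roll":58.5,"fingers":0},{"dx":0.003,"dy":-0.125,"dz":0.045,"roll":58.5,"fingers":0},{"dx":0.003,"dy":-0.125,"dz":0.045,"roll":58.5,"fingers":0}]}}

```text
time: 6.2
tool_pos: [0.4804, -0.3358, 0.1021]
tcp_rot: [1.865, 2.528, 0.0]
wrist_force: [-0.4, -0.2, 0.1]
width: 0.497
grip_force: 0.0
```

```bash
python3 go.py .4782 -.3399 .04 106.5
python3 - <<'E'
from h import *
im,d,P=cloud('top')
x,f=min((fit(im,'small',np.array([.5655,-.0363,np.radians(a)]),.04) for a in(10,16,22)),key=lambda r:r[1]);print(x,np.degrees(x[2]),f)
T=np.load('tray.npy');print(R(T[2]).T@(x[:2]-T[:2]))
E
```

```text
t 6.2 pos [ 0.4804 -0.3358  0.1021] yaw 107.18 tilt 0.0 q6 -0.95 w 0.497 g 0.0 F [-0.4 -0.2  0.1]
  -> d [-3.3 -3.3 62.1] roll 0.68
[ 0.56758291 -0.03505246  0.28212825] 16.16475796029532 0.12059671130700118
[ 0.03433303 -0.0313342 ]
```

Request:
{"name": "step_arm", "arguments": {"commands": [{"dx":-0.0033,"dy":-0.0033,"dz":0.03,"roll":0.7,"fingers":0},{"dx":-0.0033,"dy":-0.0033,"dz":0.062,"roll":0.7,"fingers":0},{"dx":-0.0033,"dy":-0.0033,"dz":0.062,"roll":0.7,"fingers":0},{"dx":-0.0033,"dy":-0.0033,"dz":0.062,"roll":0.7,"fingers":0},{"dx":-0.0033,"dy":-0.0033,"dz":0.062,"roll":0.7,"fingers":1},{"dx":-0.0033,"dy":-0.0033,"dz":0.062,"roll":0.7,"fingers":1},{"dx":-0.0033,"dy":-0.0033,"dz":0.062,"roll":0.7,"fingers":1},{"dx":-0.0033,"dy":-0.0033,"dz":0.062,"roll":0.7,"fingers":1}], "squeeze": 70}}

```text
time: 7.25
tool_pos: [0.4793, -0.3409, 0.0419]
tcp_rot: [1.881, 2.512, -0.0]
wrist_force: [-1.1, 0.6, 6.6]
width: 0.147
grip_force: 70.2
```

```bash
python3 go.py .4782 -.3399 .04 106.5;python3 - <<'E'
from h import *
T=np.load('tray.npy')
for n,t in(('long',(.049,.032)),('corner',(-.0747,-.032))):print(n,(T[:2]+R(T[2])@np.array(t)).round(4))
im,d,P=cloud('top');x=np.load('long.npy');print(x)
x,f=fit(im,'long',x,.034);print(x,np.degrees(x[2]),f)
E
```

```text
t 7.25 pos [ 0.4793 -0.3409  0.0419] yaw 106.35 tilt 0.17 q6 -0.95 w 0.147 g 70.2 F [-1.1  0.6  6.6]
  -> d [ 1.2 -0.8  1.9] roll -0.15
long [0.5647 0.0299]
corner [ 0.4627 -0.0649]
[ 0.47822621 -0.33989426  1.85926155]
[ 0.48002189 -0.3412216   1.85969815] 106.5528553083992 1.8091643395489894
```

Request:
{"name": "step_arm", "arguments": {"commands": [{"dx":0,"dy":0,"dz":-0.03,"roll":0,"fingers":1},{"dx":0,"dy":0,"dz":-0.08,"roll":0,"fingers":1},{"dx":0.03,"dy":0.017,"dz":-0.1,"roll":-9,"fingers":1},{"dx":0.08,"dy":0.046,"dz":-0.1,"roll":-18,"fingers":1},{"dx":0.13,"dy":0.074,"dz":-0.1,"roll":-27,"fingers":1},{"dx":0.18,"dy":0.102,"dz":-0.1,"roll":-36,"fingers":1},{"dx":0.22,"dy":0.125,"dz":-0.1,"roll":-45,"fingers":1},{"dx":0.26,"dy":0.147,"dz":-0.1,"roll":-54,"fingers":1}]}}

```text
time: 8.3
tool_pos: [0.5453, -0.0472, 0.1392]
tcp_rot: [-0.527, -3.095, -0.0]
wrist_force: [0.4, -0.1, -4.0]
width: 0.149
grip_force: 69.0
```

```bash
python3 go.py .5659 .0302 .14 195.55
```

```text
t 8.3 pos [ 0.5453 -0.0472  0.1392] yaw 160.66 tilt 0.09 q6 -1.37 w 0.149 g 69.0 F [ 0.4 -0.1 -4. ]
  -> d [ 6.2 79.8 -0.8] roll -34.89
```

Request:
{"name": "step_arm", "arguments": {"commands": [{"dx":0.003,"dy":0.04,"dz":0,"roll":-9,"fingers":1},{"dx":0.006,"dy":0.08,"dz":0,"roll":-18,"fingers":1},{"dx":0.006,"dy":0.08,"dz":0,"roll":-27,"fingers":1},{"dx":0.006,"dy":0.08,"dz":0,"roll":-34.8,"fingers":1},{"dx":0.006,"dy":0.08,"dz":0,"roll":-34.8,"fingers":1},{"dx":0.006,"dy":0.08,"dz":0,"roll":-34.8,"fingers":1}]}}

```text
time: 9.05
tool_pos: [0.5667, 0.0282, 0.1395]
tcp_rot: [0.41, -3.114, -0.0]
wrist_force: [-0.1, -1.4, -3.9]
width: 0.146
grip_force: 69.4
```

```bash
python3 go.py .5659 .0302 .044 195.55; python3 - <<'E'
from h import *
im,d,P=cloud('top');im2,d2,P2=cloud('side')
cv2.imwrite('pics/h2.png',np.hstack([cv2.resize(im[140:290,180:350],None,fx=2.3,fy=2.3),cv2.resize(im2[140:290,220:390],None,fx=2.3,fy=2.3)]))
E
```

```text
t 9.05 pos [0.5667 0.0282 0.1395] yaw -165.0 tilt 0.07 q6 -1.83 w 0.146 g 69.4 F [-0.1 -1.4 -3.9]
  -> d [ 0.2  2.1 95.5] roll -0.55
```

View pics/h2.png

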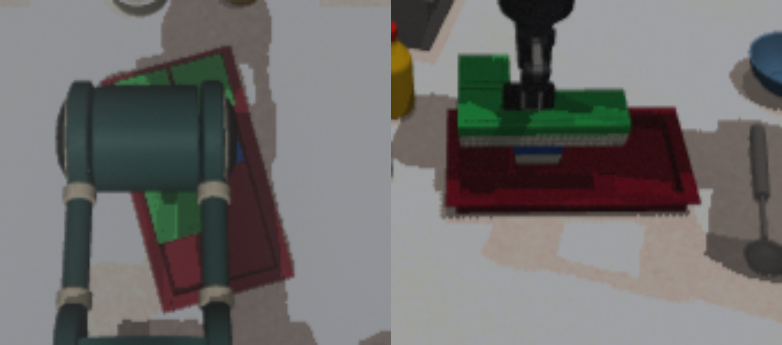

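Green is level and correctly oriented, with its fourth square at the far end beside blue. I'll lower it in stages.

Request:
{"name": "step_arm", "arguments": {"commands": [{"dx":0,"dy":0.002,"dz":0.02,"roll":-0.5,"fingers":1},{"dx":0,"dy":0.002,"dz":0.04,"roll":-0.5,"fingers":1},{"dx":0,"dy":0.002,"dz":0.05,"roll":-0.5,"fingers":1},{"dx":0,"dy":0.002,"dz":0.055,"roll":-0.5,"fingers":1},{"dx":0,"dy":0.002,"dz":0.055,"roll":-0.5,"fingers":1},{"dx":0,"dy":0.002,"dz":0.06,"roll":-0.5,"fingers":1},{"dx":0,"dy":0.002,"dz":0.065,"roll":-0.5,"fingers":1},{"dx":0,"dy":0.002,"dz":0.065,"roll":-0.5,"fingers":1}]}}

```text
time: 10.15
tool_pos: [0.5664, 0.0302, 0.0747]
tcp_rot: [0.427, -3.111, -0.0]
wrist_force: [-0.2, 1.4, -3.7]
width: 0.146
grip_force: 69.4
```

```bash
python3 go.py .5659 .0302 .048 195.55
```

```text
t 10.15 pos [0.5664 0.0302 0.0747] yaw -164.36 tilt 0.05 q6 -1.83 w 0.146 g 69.4 F [-0.2  1.4 -3.7]
  -> d [ 0.4  0.1 26.7] roll 0.09
```

Bottom is past blue's lid with no contact; carrying on down.

Request:
{"name": "step_arm", "arguments": {"commands": [{"dx":0,"dy":0,"dz":0.008,"roll":0,"fingers":1},{"dx":0,"dy":0,"dz":0.016,"roll":0,"fingers":1},{"dx":0,"dy":0,"dz":0.02,"roll":0,"fingers":1},{"dx":0,"dy":0,"dz":0.023,"roll":0,"fingers":1},{"dx":0,"dy":0,"dz":0.025,"roll":0,"fingers":1},{"dx":0,"dy":0,"dz":0.026,"roll":0,"fingers":1},{"dx":0,"dy":0,"dz":0.026,"roll":0,"fingers":1}]}}

```text
time: 11.02
tool_pos: [0.5641, 0.0297, 0.0546]
tcp_rot: [0.426, -3.106, -0.0]
wrist_force: [-27.2, -2.3, 42.3]
width: 0.145
grip_force: 77.2
```

```bash
python3 go.py .5659 .0302 .048 195.55
```

```text
t 11.03 pos [0.5641 0.0297 0.0546] yaw -164.37 tilt 0.37 q6 -1.83 w 0.145 g 77.2 F [-27.2  -2.3  42.3]
  -> d [-1.9  0.   6.6] roll 0.08
```

The box is bearing on the far wall (−27 N in x). I'll back up, shift 3 mm away from the wall and try again.

Request:
{"name": "step_arm", "arguments": {"commands": [{"dx":0,"dy":0,"dz":-0.014,"roll":0,"fingers":1},{"dx":0.003,"dy":0,"dz":-0.014,"roll":0,"fingers":1},{"dx":0.003,"dy":0,"dz":-0.014,"roll":0,"fingers":1},{"dx":0.003,"dy":0,"dz":-0.01,"roll":0,"fingers":1},{"dx":0.003,"dy":0,"dz":-0.007,"roll":0,"fingers":1},{"dx":0.003,"dy":0,"dz":-0.004,"roll":0,"fingers":1},{"dx":0.003,"dy":0,"dz":-0.004,"roll":0,"fingers":1}]}}

```text
time: 11.9
tool_pos: [0.5639, 0.0295, 0.0548]
tcp_rot: [0.427, -3.112, -0.0]
wrist_force: [-7.4, -0.2, 10.9]
width: 0.147
grip_force: 72.5
```

```bash
python3 go.py .5659 .0302 .048 195.55
```

```text
t 11.9 pos [0.5639 0.0295 0.0548] yaw -164.36 tilt 0.05 q6 -1.84 w 0.147 g 72.5 F [-7.4 -0.2 10.9]
  -> d [-2.1  0.1  6.8] roll 0.09
```

Request:
{"name": "step_arm", "arguments": {"commands": [{"dx":0,"dy":0,"dz":-0.006,"roll":0,"fingers":1},{"dx":0.0025,"dy":0,"dz":-0.006,"roll":0,"fingers":1},{"dx":0.0025,"dy":0,"dz":-0.003,"roll":0,"fingers":1},{"dx":0.0025,"dy":0,"dz":0,"roll":0,"fingers":1},{"dx":0.0025,"dy":0,"dz":0.002,"roll":0,"fingers":1},{"dx":0.0025,"dy":0,"dz":0.002,"roll":0,"fingers":1}]}}

```text
time: 12.65
tool_pos: [0.5627, 0.029, 0.052]
tcp_rot: [-0.427, 3.11, 0.0]
wrist_force: [1.8, 1.5, 2.7]
width: 0.145
grip_force: 71.4
```

```bash
python3 go.py .5659 .0302 .048 195.55; python3 - <<'E'
from h import *
im2,d2,P2=cloud('side')
cv2.imwrite('pics/h3.png',cv2.resize(im2[165:245,235:365],None,fx=6,fy=6,interpolation=cv2.INTER_CUBIC))
E
```

```text
t 12.65 pos [0.5627 0.029  0.052 ] yaw -164.37 tilt 0.12 q6 -1.84 w 0.145 g 71.4 F [1.8 1.5 2.7]
  -> d [-3.4  0.3  4. ] roll 0.08
```

View pics/h3.png

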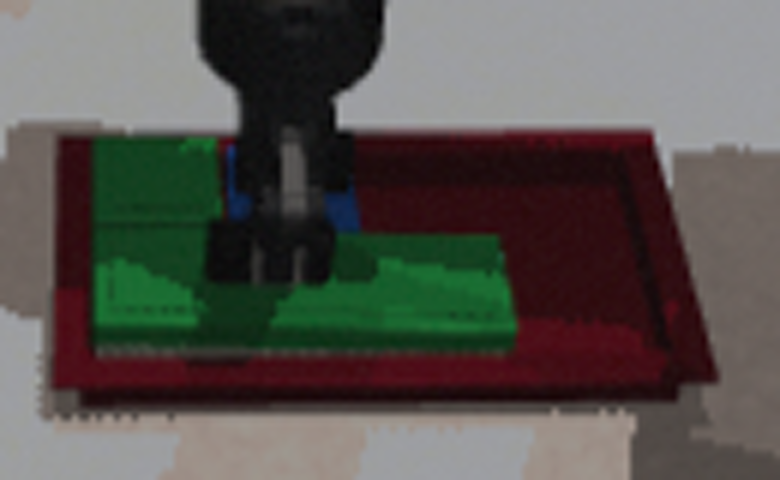

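Green now goes into the tray almost free of contact, with blue beside it. I'll lower the last few mm.

Request:
{"name": "step_arm", "arguments": {"commands": [{"dx":0,"dy":0,"dz":0.002,"roll":0,"fingers":1},{"dx":0,"dy":0,"dz":0.003,"roll":0,"fingers":1},{"dx":0,"dy":0,"dz":0.004,"roll":0,"fingers":1},{"dx":0,"dy":0,"dz":0.004,"roll":0,"fingers":1}]}}

```text
time: 13.2
tool_pos: [0.5635, 0.0288, 0.0483]
tcp_rot: [-0.427, 3.108, -0.001]
wrist_force: [4.7, 2.3, 5.4]
width: 0.15
grip_force: 71.9
```

```bash
python3 go.py .5659 .0302 .048 195.55
```

```text
t 13.2 pos [0.5635 0.0288 0.0483] yaw -164.35 tilt 0.23 q6 -1.84 w 0.15 g 71.9 F [4.7 2.3 5.4]
  -> d [-2.7  0.7  0.4] roll 0.1
```

Request:
{"name": "step_arm", "arguments": {"commands": [{"dx":0,"dy":0,"dz":0,"roll":0,"fingers":0},{"dx":0,"dy":0,"dz":0,"roll":0,"fingers":0},{"dx":0,"dy":0,"dz":-0.05,"roll":0,"fingers":0},{"dx":0,"dy":0,"dz":-0.1,"roll":0,"fingers":0},{"dx":-0.042,"dy":0.301,"dz":-0.1,"roll":-10,"fingers":0},{"dx":-0.042,"dy":0.301,"dz":-0.1,"roll":-20,"fingers":0},{"dx":-0.042,"dy":0.301,"dz":-0.1,"roll":-30,"fingers":0},{"dx":-0.042,"dy":0.301,"dz":-0.1,"roll":-40,"fingers":0}]}}

```text
time: 14.2
tool_pos: [0.5268, 0.2776, 0.1463]
tcp_rot: [1.473, -2.773, 0.001]
wrist_force: [0.1, -0.2, 0.3]
width: 0.499
grip_force: 0.0
```

```bash
python3 go.py .5227 .3299 .1 252.8
```

```text
t 14.2 pos [0.5268 0.2776 0.1463] yaw -124.04 tilt 0.1 q6 -2.1 w 0.499 g 0.0 F [ 0.1 -0.2  0.3]
  -> d [-41.1  32.6  46.2] roll -16.84
```

Request:
{"name": "step_arm", "arguments": {"commands": [{"dx":-0.039,"dy":0.031,"dz":0.03,"roll":-8,"fingers":0},{"dx":-0.039,"dy":0.031,"dz":0.045,"roll":-16.5,"fingers":0},{"dx":-0.039,"dy":0.031,"dz":0.045,"roll":-16.5,"fingers":0},{"dx":-0.039,"dy":0.031,"dz":0.045,"roll":-16.5,"fingers":0}]}}

```text
time: 14.7
tool_pos: [0.5244, 0.3255, 0.1021]
tcp_rot: [1.846, -2.542, 0.0]
wrist_force: [-0.7, -0.1, -0.5]
width: 0.502
grip_force: 0.0
```

```bash
python3 go.py .5227 .3299 .04 252.8
cat > chk.py <<'E'
import sys;from h import *
im,d,P=cloud('top');T=np.load('tray.npy')
for n,p,a in(('small',(.034,-.032),0),('long',(.048,.032),180),('corner',(-.0747,-.032),0))[:int(sys.argv[1])]:
    g=T[:2]+R(T[2])@np.array(p)
    x,f=min((fit(im,n,np.array([g[0],g[1],T[2]+np.radians(a+k)]),.04) for k in(-4,0,4)),key=lambda r:r[1])
    M=mask(im,n)&(np.hypot(P[...,0]-x[0],P[...,1]-x[1])<.15)
    M=cv2.erode(M.astype(np.uint8),np.ones((3,3)))>0
    A=P[M];A=A[np.isfinite(A).all(1)&(A[:,2]<.06)];c=np.linalg.lstsq(np.c_[A[:,:2]-x[:2],np.ones(len(A))],A[:,2],rcond=None)[0]
    print(n,'tray mm',((R(T[2]).T@(x[:2]-T[:2]))*1000).round(1),'dyaw',np.degrees(x[2]-T[2]).round(1),'res',round(f,3),'lid z',round(c[2],4),'slope deg',np.degrees(c[:2]).round(2))
cv2.imwrite(f'pics/c{sys.argv[1]}_{sys.argv[2]}.png',cv2.resize(im[150:290,200:330],None,fx=4,fy=4,interpolation=cv2.INTER_CUBIC))
E
python3 chk.py 2 a
```

```text
t 14.7 pos [0.5244 0.3255 0.1021] yaw -108.03 tilt 0.03 q6 -2.31 w 0.502 g 0.0 F [-0.7 -0.1 -0.5]
  -> d [-3.7  3.  62.1] roll -0.83
small tray mm [ 34.3 -31.3] dyaw 0.7 res 0.12 lid z 0.0394 slope deg [0.36 0.35]
long tray mm [49.6 32.1] dyaw 180.1 res 0.084 lid z 0.0397 slope deg [ 0.   -0.05]
```

View pics/c2_a.png

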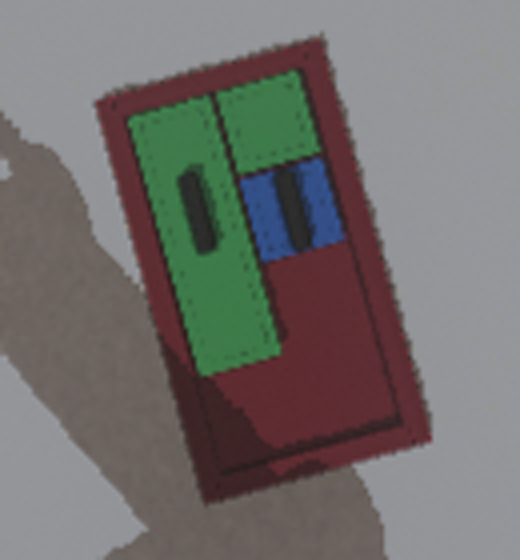

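Green and blue are flat on the floor (lids at 39–40 mm), snug in their cells, and the orange L space is clear. Now grasping orange.

Request:
{"name": "step_arm", "arguments": {"commands": [{"dx":-0.0037,"dy":0.003,"dz":0.03,"roll":-0.8,"fingers":0},{"dx":-0.0037,"dy":0.003,"dz":0.062,"roll":-0.8,"fingers":0},{"dx":-0.0037,"dy":0.003,"dz":0.062,"roll":-0.8,"fingers":0},{"dx":-0.0037,"dy":0.003,"dz":0.062,"roll":-0.8,"fingers":0},{"dx":-0.0037,"dy":0.003,"dz":0.062,"roll":-0.8,"fingers":1},{"dx":-0.0037,"dy":0.003,"dz":0.062,"roll":-0.8,"fingers":1},{"dx":-0.0037,"dy":0.003,"dz":0.062,"roll":-0.8,"fingers":1},{"dx":-0.0037,"dy":0.003,"dz":0.062,"roll":-0.8,"fingers":1}]}}

```text
time: 15.75
tool_pos: [0.5241, 0.3313, 0.0422]
tcp_rot: [-1.865, 2.524, -0.001]
wrist_force: [-0.4, -1.3, 6.3]
width: 0.152
grip_force: 70.5
```

```bash
python3 go.py .5227 .3299 .04 252.8;python3 - <<'E'
from h import *
import go
T=np.load('tray.npy');g=T[:2]+R(T[2])@np.array([-.0737,-.032]);print('goal',g.round(4))
go.to(g[0],g[1],.14,195.55)
E
```

```text
t 15.75 pos [0.5241 0.3313 0.0422] yaw -107.06 tilt 0.18 q6 -2.32 w 0.152 g 70.5 F [-0.4 -1.3  6.3]
  -> d [1.8 0.9 2.2] roll 0.14
goal [ 0.4637 -0.0647]
t 15.75 pos [0.5241 0.3313 0.0422] yaw -107.06 tilt 0.18 q6 -2.32 w 0.152 g 70.5 F [-0.4 -1.3  6.3]
  -> d [396.  -58.7 -98.6] roll 57.39
```

Request:
{"name": "step_arm", "arguments": {"commands": [{"dx":0,"dy":0,"dz":-0.03,"roll":0,"fingers":1},{"dx":0,"dy":0,"dz":-0.08,"roll":0,"fingers":1},{"dx":0.03,"dy":-0.004,"dz":-0.1,"roll":8,"fingers":1},{"dx":0.08,"dy":-0.012,"dz":-0.1,"roll":16,"fingers":1},{"dx":0.13,"dy":-0.019,"dz":-0.1,"roll":24,"fingers":1},{"dx":0.185,"dy":-0.028,"dz":-0.1,"roll":32,"fingers":1},{"dx":0.24,"dy":-0.036,"dz":-0.1,"roll":40,"fingers":1},{"dx":0.295,"dy":-0.044,"dz":-0.1,"roll":48,"fingers":1}]}}

```text
time: 16.75
tool_pos: [0.4773, 0.0341, 0.1399]
tcp_rot: [0.672, -3.069, 0.0]
wrist_force: [0.5, -0.8, -2.2]
width: 0.145
grip_force: 69.3
```

```bash
python3 go.py .4646 -.0645 .14 195.55
```

```text
t 16.75 pos [0.4773 0.0341 0.1399] yaw -155.29 tilt 0.01 q6 -1.98 w 0.145 g 69.3 F [ 0.5 -0.8 -2.2]
  -> d [ 52.8 -84.3  -0.1] roll 9.16
```

Request:
{"name": "step_arm", "arguments": {"commands": [{"dx":0.026,"dy":-0.042,"dz":0,"roll":5,"fingers":1},{"dx":0.045,"dy":-0.07,"dz":0,"roll":9,"fingers":1},{"dx":0.053,"dy":-0.083,"dz":0,"roll":9,"fingers":1},{"dx":0.053,"dy":-0.083,"dz":0,"roll":9,"fingers":1},{"dx":0.053,"dy":-0.083,"dz":0,"roll":9,"fingers":1}]}}

```text
time: 17.38
tool_pos: [0.4653, -0.061, 0.14]
tcp_rot: [0.437, -3.111, -0.001]
wrist_force: [0.1, 0.5, -1.8]
width: 0.149
grip_force: 69.2
```

```bash
python3 go.py .4646 -.0645 .075 195.55
```

```text
t 17.38 pos [ 0.4653 -0.061   0.14  ] yaw -164.0 tilt 0.04 q6 -2.03 w 0.149 g 69.2 F [ 0.1  0.5 -1.8]
  -> d [ 1.6 -3.2 65. ] roll 0.45
```

Request:
{"name": "step_arm", "arguments": {"commands": [{"dx":0.0016,"dy":-0.0032,"dz":0.02,"roll":0.4,"fingers":1},{"dx":0.0016,"dy":-0.0032,"dz":0.04,"roll":0.4,"fingers":1},{"dx":0.0016,"dy":-0.0032,"dz":0.05,"roll":0.4,"fingers":1},{"dx":0.0016,"dy":-0.0032,"dz":0.055,"roll":0.4,"fingers":1},{"dx":0.0016,"dy":-0.0032,"dz":0.06,"roll":0.4,"fingers":1},{"dx":0.0016,"dy":-0.0032,"dz":0.065,"roll":0.4,"fingers":1},{"dx":0.0016,"dy":-0.0032,"dz":0.068,"roll":0.4,"fingers":1},{"dx":0.0016,"dy":-0.0032,"dz":0.068,"roll":0.4,"fingers":1}]}}

```text
time: 18.38
tool_pos: [0.4644, -0.0655, 0.072]
tcp_rot: [0.425, -3.112, -0.0]
wrist_force: [0.4, -0.3, -2.5]
width: 0.147
grip_force: 69.1
```

```bash
python3 go.py .4646 -.0645 .048 195.55
```

```text
t 18.38 pos [ 0.4644 -0.0655  0.072 ] yaw -164.47 tilt 0.02 q6 -2.04 w 0.147 g 69.1 F [ 0.4 -0.3 -2.5]
  -> d [-0.5  0.9 24. ] roll -0.02
```

Request:
{"name": "step_arm", "arguments": {"commands": [{"dx":0,"dy":0.001,"dz":0.006,"roll":0,"fingers":1},{"dx":0,"dy":0.001,"dz":0.012,"roll":0,"fingers":1},{"dx":0,"dy":0.001,"dz":0.016,"roll":0,"fingers":1},{"dx":0,"dy":0.001,"dz":0.018,"roll":0,"fingers":1},{"dx":0,"dy":0.001,"dz":0.019,"roll":0,"fingers":1},{"dx":0,"dy":0.001,"dz":0.019,"roll":0,"fingers":1}]}}

```text
time: 19.12
tool_pos: [0.4643, -0.0645, 0.0531]
tcp_rot: [-0.425, 3.113, -0.0]
wrist_force: [0.3, -0.2, -3.1]
width: 0.149
grip_force: 69.2
```

```bash
python3 go.py .4646 -.0645 .048 195.55
```

```text
t 19.12 pos [ 0.4643 -0.0645  0.0531] yaw -164.46 tilt 0.0 q6 -2.03 w 0.149 g 69.2 F [ 0.3 -0.2 -3.1]
  -> d [-0.2 -0.1  5.1] roll -0.01
```

No contact so far; last 5 mm.

Request:
{"name": "step_arm", "arguments": {"commands": [{"dx":0,"dy":0,"dz":0.002,"roll":0,"fingers":1},{"dx":0,"dy":0,"dz":0.004,"roll":0,"fingers":1},{"dx":0,"dy":0,"dz":0.0055,"roll":0,"fingers":1},{"dx":0,"dy":0,"dz":0.0055,"roll":0,"fingers":1},{"dx":0,"dy":0,"dz":0.0055,"roll":0,"fingers":1}]}}

```text
time: 19.75
tool_pos: [0.4642, -0.0645, 0.0481]
tcp_rot: [0.425, -3.113, -0.0]
wrist_force: [-4.1, 1.6, 6.5]
width: 0.148
grip_force: 70.2
```

```bash
python3 go.py .4646 -.0645 .048 195.55
```

```text
t 19.75 pos [ 0.4642 -0.0645  0.0481] yaw -164.46 tilt 0.01 q6 -2.03 w 0.148 g 70.2 F [-4.1  1.6  6.5]
  -> d [-0.3 -0.1  0.1] roll -0.01
```

Request:
{"name": "step_arm", "arguments": {"commands": [{"dx":0,"dy":0,"dz":0,"roll":0,"fingers":0},{"dx":0,"dy":0,"dz":0,"roll":0,"fingers":0},{"dx":0,"dy":0,"dz":-0.04,"roll":0,"fingers":0},{"dx":0,"dy":0,"dz":-0.1,"roll":0,"fingers":0},{"dx":0,"dy":0.3,"dz":-0.12,"roll":0,"fingers":0},{"dx":0,"dy":0.3,"dz":-0.12,"roll":0,"fingers":0},{"dx":0,"dy":0.3,"dz":-0.12,"roll":0,"fingers":0},{"dx":0,"dy":0.3,"dz":-0.12,"roll":0,"fingers":0}]}}

```text
time: 20.75
tool_pos: [0.3971, 0.1776, 0.1648]
tcp_rot: [-0.424, 3.111, 0.001]
wrist_force: [1.1, 0.3, 0.5]
width: 0.498
grip_force: 0.0
```

Request:
{"name": "step_arm", "arguments": {"commands": [{"dx":0,"dy":0.06,"dz":0,"roll":0,"fingers":0},{"dx":0,"dy":0.1,"dz":0,"roll":0,"fingers":0},{"dx":0,"dy":0.1,"dz":0,"roll":0,"fingers":0},{"dx":0,"dy":0.1,"dz":0,"roll":0,"fingers":0}]}}

```text
time: 21.25
tool_pos: [0.3706, 0.2718, 0.164]
tcp_rot: [0.426, -3.112, 0.001]
wrist_force: [-0.0, 0.1, 0.4]
width: 0.498
grip_force: 0.0
```

```bash
python3 chk.py 3 b
```

```text
small tray mm [ 33.4 -31.5] dyaw -0.7 res 0.13 lid z 0.0396 slope deg [-0.85 -0.24]
long tray mm [49.6 32.2] dyaw 180.1 res 0.084 lid z 0.0398 slope deg [ 0.07 -0.03]
corner tray mm [-73.1 -31.6] dyaw 0.6 res 0.069 lid z 0.0395 slope deg [-0.02  0.09]
```

View pics/c3_b.png

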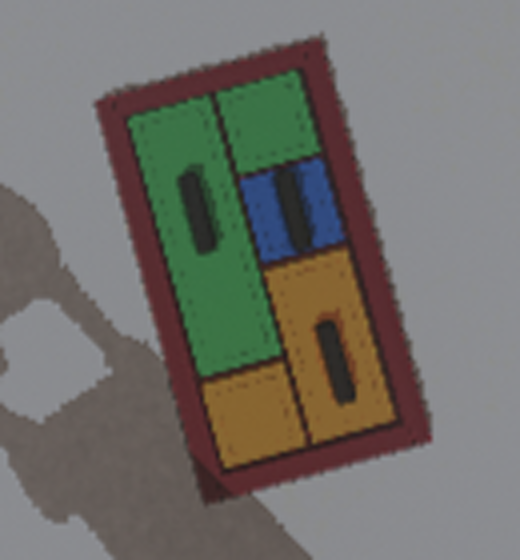

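All three boxes lie flat on the tray floor (lids at 39.5–40 mm), packed with no overlap. The mug and bottle were never approached.

```bash
python3 -c "
from workcell import finish_job;print(finish_job())"
```

```text
the job is handed in; nothing more can be done
None
```

All three boxes are packed flat on the tray floor, lids up, and the job is handed in at about 21 s of the 69 s; green pressed the far tray wall once on the way in (about 50 N at the wrist, under the 120 N limit), and I backed it off and re-set it; the mug and bottle were never approached.

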